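# Tip a standing chocolate mould onto its back and square it against the stop

## Task

The chocolate mould is standing on its long edge on the white filling board. Using only the fingertips, push it over onto its back so that its six hollows face up, then push it along the board until its long edge sits flush against the metal stop bar along its whole length, and move clear. Never pick the mould up, keep all of it on the board, and leave the other things where they stand.

Things in the scene. Friction and masses are not known exactly. Their poses are not given: they have to be found in the camera images.
- mould: Rigid red-brown mould, 0.3-0.6 kg: slab 110 (own x) by 220 (y) by 28 mm (z), six round hollows 42 mm wide, 18 mm deep, opening to own +z. Origin: centre of the plain back face. It starts on its long edge, own x up, 110 mm high, back towards the stop bar within 0.2 rad. Pushed near the top of the hollow side and leaned 14 degrees, it topples onto its back, 15-65 mm short of the bar.
- mould_lead_left (a point): Point on the back face of the mould at own (55, 105, 0) mm: near the left end of the long edge that is on top at the start and that must end against the stop bar.
- mould_lead_right (a point): The same near the other end, own (55, -105, 0) mm.
- mould_foot (a point): Point on the back face of the mould at own (-55, 0, 0) mm: middle of the long edge it stands on at the start.
- board: White plastic board fixed to the bench: 260 mm (own x) by 320 mm (own y), 10 mm thick. Origin: centre of its underside, on the bench; own z up, own x from the robot's side towards the stop bar. No bystander stands on it.
- stop_face (a point): Stop bar: aluminium, fixed on the board along the board's own y, 300 mm long, 22 mm wide, 20 mm high (top 30 mm above the bench). This point: middle of the foot of its face towards the mould, at the board's own (100, 0, 10) mm.
- tub: Bystander: loose white plastic tub with lid, 90 mm across, 110 mm high. Origin: centre of its underside.
- spray: Bystander: loose aluminium spray can, 52 mm across, 170 mm high. Origin: centre of its underside.
- cutter: Bystander: loose steel ring cutter, 80 mm across, 50 mm high. Origin: centre of its underside.
- figure: Bystander: small dark brown chocolate figure, 56 mm across, 78 mm high. Origin: centre of its underside.

How it is judged:
By the outcome, as a careful person would: the job done as asked, in the order asked, and still so for the second after the job is handed in, with the robot touching nothing.
It also fails if it takes over 67 s, if anything falls off the work surface, if the arm or the gripper's body presses on something with over 40 N, if the wrist force passes 120 N, or if a joint passes its speed limit or range.

## Robot

A 6-joint arm with a two-finger parallel gripper is mounted at the origin on the work surface. World frame = base frame: x ahead of the robot, y to its left, z up, the work surface at z = 0. Lengths are in mm, angles in degrees, forces in N, time in s.
With the tool pointing down it reaches from about 350 to 850 mm from the base axis. Payload 8.1 kg.
Tool frame: the origin (TCP) lies midway between the tips of the shut fingers; the grasp point (between the pads) lies 19 mm behind it; z points along the fingers, y is the line along which they close (so a half turn about z gives the same grasp; the last joint's range is limited). The gripper opens to 85 mm and grips with 20 to 120 N. Pads are 22 mm wide; open, the fingers measure 114 mm over their backs; the gripper's body (76 mm by 85 mm) begins 54 mm behind the grasp point. The pads swing forward as they close: fully open they stand 13 mm farther back than shut.
Start: joints at [-73.476, 7.471, 85.268, -0, 87.261, -4.893], TCP at [219.113, -558.565, 231.292] pointing down, gripper open.
Joint ranges: [-169.43, 169.43], [-51.17, 129.36], [1.28, 143.12], [-76.62, 256.62], [0, 156.53], [-152.29, 152.29]. Speed limits (degrees/s): [136.94, 136.94, 159.86, 180, 180, 180].

## Interface

Orientations are given as [roll, pitch, yaw] about the fixed x, y, z axes, in that order (R = Rz(yaw) Ry(pitch) Rx(roll)).
In Python, from bench import sensors, optics, r gives the robot as it stands.
- The arm moves only by the tool apply_moves, never from a script. Its argument "targets" is a list of rows, each a list of 7 numbers: the shift along the tool's x, y, z in mm, then the turn, a rotation vector about the tool's x, y, z in rad, then the closure, from 0 (fully open) to 1 (shut). In form: [[x, y, z, wx, wy, wz, claw], ...]. A call has 1 to 20 rows; each row shifts and turns the commanded pose from where the row before left it, along the tool's axes as they then stand; what a row does not reach is not made up. A row lasts 1/8 s, in which the tool goes at most 62.5 mm and 10.7 degrees, less where a joint would pass 70% of its speed; a pose out of reach is approached as far as the arm can. A call is refused whole if a number of a shift passes 62.5 or a number of a turn 0.188, either way. A call with a gripper value outside its range is refused whole. The fingers move at their own pace and stop on an object; "force" is the grip in N (left out, the last holds). Time passes only in rows, so rows that do not move let the fingers close. It gives the time, the measured TCP pose, the force, the opening and the grip force at its end, in the units of the state.
- sensors.sense(): the state, without advancing time (a new reading comes with each control period).
- optics.snapshot(name): name is "scene" or "top" or "wrist"; returns the picture (384x512x3 uint8, red, green, blue); there is no depth.
- optics.get_calibration(name): a dict with "camera_matrix" (3x3 intrinsics, pixels), "pose" (4x4, takes a point from camera to world coordinates). Camera axes: x right, y down, z forward; pixel columns grow to the right and rows downward; lengths in mm; the calibration is good to about 2 mm. A picture is of the moment at which its call begins: read the wrist's pose just before it. get_calibration takes no time and is no camera call; for the wrist camera it gives the pose at the moment of the call.
- r.hand_in(): hands the job in; it is judged then, once.
The state is a dict: "time": time; "joint_pos": joint angles; "qd": joint speeds; "joint_efforts": joint torques, N m; "tool_pos": TCP position; "tcp_rot": TCP orientation; "ft_force": force on the tool from outside, world axes, zero at the start; "wrist_torque": the same for the moment, N m; "finger_gap": finger opening in mm; "grip_force": force on a finger pad.
Only numpy, scipy, OpenCV 4.12 (cv2) and the standard library are available. Lean on these libraries where they do the work, as an engineer would, in place of code of your own. Each camera call takes 0.05 s, during which the arm holds its last target. There are 200 camera calls.

## Working session

There is one attempt and no reset: what is moved stays moved. The work goes in short steps, Python scripts to look and compute and a tool call to move; the robot and the scene stay as the last step left them, time stands still between calls to the robot, and variables do not carry over. Pictures are saved under pics/ and viewed, at most 10 in all, crops included, and the job is handed in when it is done.

Besides the shell and the picture viewer there is one more tool, called after "Call:" as name(argument=value, ...) on one line, values as JSON. apply_moves: Moves the arm, as the interface text tells. Its arguments: {"type":"object","properties":{"targets":{"type":"array"},"force":{"type":"number"}},"required":["targets"]}

```bash
mkdir -p pics; python3 - <<'E'
from bench import sensors, optics, r
import cv2
for n in ("scene","top"):
    cv2.imwrite(f"pics/{n}0.png",cv2.resize(optics.snapshot(n)[:,:,::-1],(800,600),interpolation=cv2.INTER_CUBIC))
    c=optics.get_calibration(n);print(c)
print(sensors.sense())
E
```

```text
{'camera_matrix': array([[454.22509605,   0.        , 249.88181273],
       [  0.        , 454.22509605, 186.40001233],
       [  0.        ,   0.        ,   1.        ]]), 'pose': array([[ 8.74741986e-01,  3.92803535e-01, -2.83781325e-01,
         9.67883795e+02],
       [ 4.84574054e-01, -7.04443569e-01,  5.18601238e-01,
        -6.60700610e+02],
       [ 3.80046974e-03, -5.91155344e-01, -8.06548768e-01,
         1.13152178e+03],
       [ 0.00000000e+00,  0.00000000e+00,  0.00000000e+00,
         1.00000000e+00]])}
{'camera_matrix': array([[398.85446702,   0.        , 244.02289565],
       [  0.        , 398.85446702, 194.95837824],
       [  0.        ,   0.        ,   1.        ]]), 'pose': array([[ 2.11611524e-02, -9.94839574e-01,  9.92291652e-02,
         5.21808025e+02],
       [-9.99215884e-01, -1.77227998e-02,  3.54050848e-02,
        -1.66243078e+01],
       [-3.34637608e-02, -9.99005704e-02, -9.94434539e-01,
         1.08572052e+03],
       [ 0.00000000e+00,  0.00000000e+00,  0.00000000e+00,
         1.00000000e+00]])}
{'time': 0.1, 'joint_pos': array([-7.34734633e+01,  7.51085033e+00,  8.53247397e+01, -8.20693392e-04,
        8.72627608e+01, -4.89276314e+00]), 'qd': array([ 0.01182923,  0.04492632, -0.01287729, -0.0470153 ,  0.05896359,
        0.071753  ]), 'joint_efforts': array([ 6.20540559e-04, -5.70951533e+01, -5.01942730e+01, -2.58240270e-04,
        8.08104174e-03, -5.82955840e-05]), 'tool_pos': array([ 218.98610683, -558.05712638,  230.33232996]), 'tcp_rot': array([-1.79901938e+02, -7.57173913e-03,  2.14193332e+01]), 'ft_force': array([-0.97026997,  0.25528333, -0.0986183 ]), 'wrist_torque': array([0.02834913, 0.02655184, 0.00456095]), 'grip_force': 0.0, 'finger_gap': 85.52747075894308}
```

View pics/scene0.png

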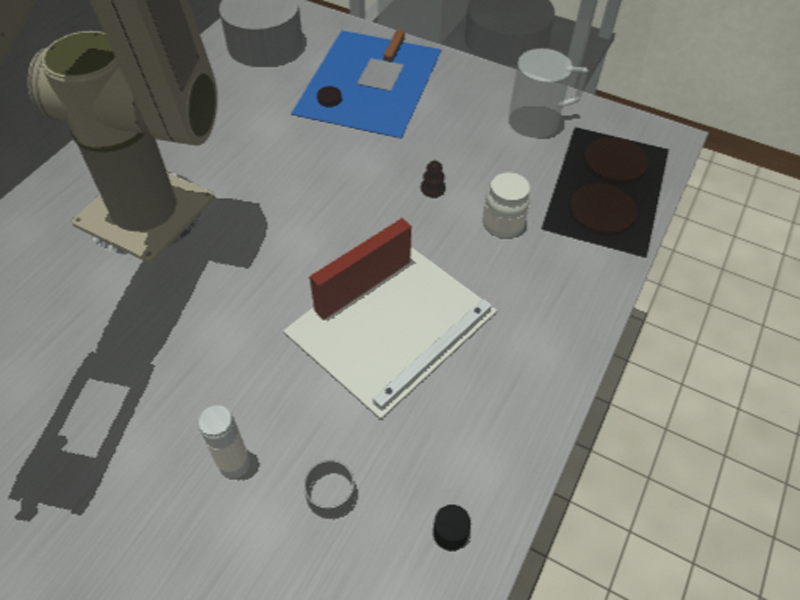

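View pics/top0.png

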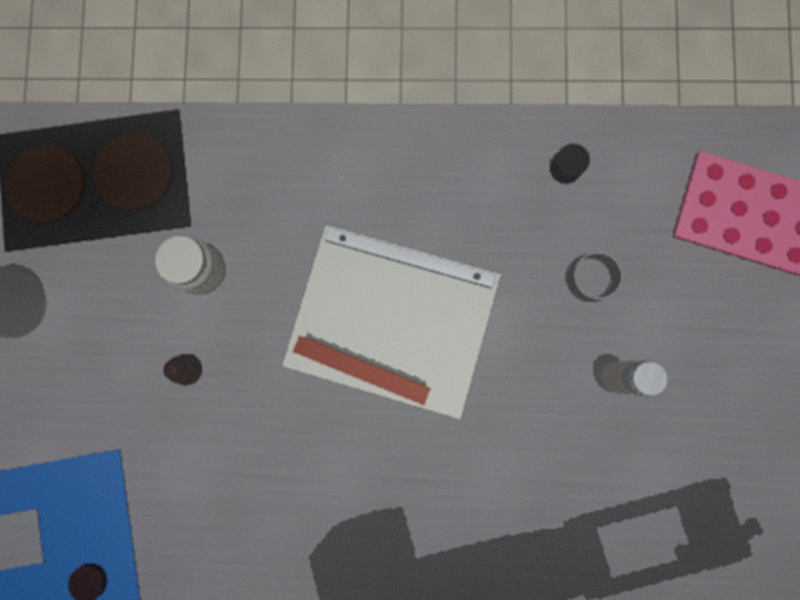

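The scene picture shows the mould standing at the robot-side edge of the board, with the bar on the far side. In the top picture the board corners are near (324,226), (500,273), (461,418) and (283,366), and the mould's top runs from (298,345) to (428,397). I'll enlarge that area.

```bash
python3 - <<'E'
from bench import optics
import cv2
im=optics.snapshot("top")[135:275,170:330,::-1]
cv2.imwrite("pics/crop1.png",cv2.resize(im,None,fx=4.25,fy=4.25,interpolation=cv2.INTER_CUBIC))
E
```

```text
(no output)
```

View pics/crop1.png

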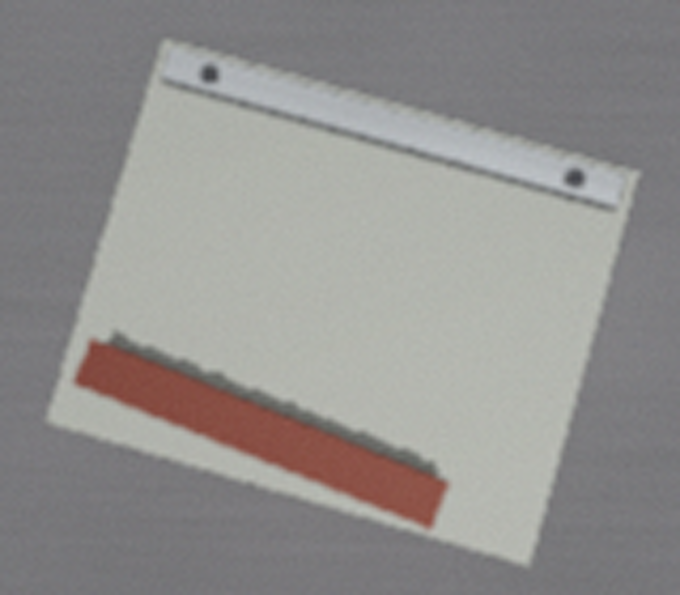

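The crop shows board corners at (165,40), (640,172), (530,566) and (47,421), and the mould's top corners at (91,340), (448,483), (432,528) and (75,384).

```bash
cat > h.py <<'E'
import numpy as np
from bench import sensors, optics, r
def ray(name,uv,z):
    c=optics.get_calibration(name);K=c["camera_matrix"];T=c["pose"]
    d=T[:3,:3]@np.linalg.solve(K,[*uv,1]);o=T[:3,3]
    return (o+d*(z-o[2])/d[2])
def proj(name,p):
    c=optics.get_calibration(name);T=c["pose"];q=c["camera_matrix"]@(T[:3,:3].T@(np.array(p)-T[:3,3]));return q[:2]/q[2]
def crop(uv,o=(170,135),s=4.25): return (np.array(uv)+.5)/s-.5+np.array(o)
def board(pts):
    B=np.array([ray("top",crop(p),10)[:2] for p in pts]) # FL, FR, NR, NL
    c=B.mean(0);x=(B[0]+B[1]-B[2]-B[3]);x/=np.hypot(*x);y=(B[0]+B[3]-B[1]-B[2]);y/=np.hypot(*y)
    return B,c,x,y
E
python3 - <<'E'
from h import *
np.set_printoptions(precision=2,suppress=True)
B,c,x,y=board([(165,40),(640,172),(530,566),(47,421)])
print(B,c,np.degrees(np.arctan2(x[1],x[0])),np.degrees(np.arctan2(-y[0],y[1])))
print([np.hypot(*(B[i]-B[i-1])) for i in range(4)])
a=np.radians((np.degrees(np.arctan2(x[1],x[0]))*320*0+np.degrees(np.arctan2(-y[0],y[1]))));R=np.array([[np.cos(a),-np.sin(a)],[np.sin(a),np.cos(a)]])
M=np.array([ray("top",crop(p),120)[:2] for p in [(91,340),(448,483),(432,528),(75,384)]])
print(M); print((M-c)@R)
e=M[0]-M[1]+M[3]-M[2];print("mould y dir yaw",np.degrees(np.arctan2(-e[0],e[1])))
for n,uv in dict(tub=(197,262),fig=(183,370),spray=(640,379),cut=(594,277)).items():
    print(n,ray("top",np.array(uv)*.64,0))
E
```

```text
[[ 768.42  122.76]
 [ 686.9  -183.59]
 [ 437.42 -115.9 ]
 [ 521.05  190.57]] [603.45   3.46] -15.255038504573687 -15.082951370488285
[np.float64(256.4994515323579), np.float64(317.0054357779706), np.float64(258.4962817552103), np.float64(317.6722848665292)]
[[567.8  145.76]
 [491.14 -59.29]
 [465.84 -50.65]
 [542.49 154.08]]
[[ -71.45  128.12]
 [ -92.11  -89.81]
 [-118.79  -88.05]
 [ -98.05  129.57]]
mould y dir yaw -20.512954850613426
tub [700.61 352.15   0.  ]
fig [508.85 367.17   0.  ]
spray [ 510.4  -422.62    0.  ]
cut [ 685.03 -347.15    0.  ]
```

Call:
apply_moves(targets=[[0,0,0,0,0,0.183,0],[0,0,0,0,0,0.183,0],[0,0,0,0,0,0.183,0],[0,0,0,0,0,0.183,0],[0,-30,0,0,0,0,0],[0,-48,0,0,0,0,0],[0,-48,0,0,0,0,0],[0,-48,0,0,0,0,0],[0,-48,0,0,0,0,0],[0,-48,0,0,0,0,0],[0,-48,0,0,0,0,0],[0,-48,0,0,0,0,0],[0,-48,0,0,0,0,0],[0,-48,0,0,0,0,0],[0,-48,0,0,0,0,0],[0,-48,0,0,0,0,0],[0,-48,0,0,0,0,0],[0,-48,0,0,0,0,0],[-6,-20,0,0,0,0,0],[0,0,0,0,0,0,0]])

```text
time: 2.65
tool_pos: [449.5, 76.0, 230.9]
tcp_rot: [180.0, 0.1, -20.4]
ft_force: [-0.2, -0.4, 0.1]
finger_gap: 85.2
grip_force: 0.0
```

Call:
apply_moves(targets=[[0,0,30,0,0,0,0],[0,0,35,0,0,0,0],[0,0,35,0,0,0,0],[0,0,25,0,0,0,0],[0,0,10,0,0,0,0],[0,0,0,0,0,0,0],[10,4,0,0,0,0,0],[10,0,0,0,0,0,0],[8,0,0,0,0,0,0],[5,0,0,0,0,0,0],[0,0,0,0,0,0,0]])

```text
time: 4.03
tool_pos: [479.6, 59.3, 96.3]
tcp_rot: [180.0, 0.0, -20.5]
ft_force: [0.3, 0.1, -0.3]
finger_gap: 85.4
grip_force: 0.0
```

```bash
python3 - <<'E'
from h import *
import cv2
print(sensors.sense()["tool_pos"])
im=optics.snapshot("scene")[110:240,170:340,::-1]
cv2.imwrite("pics/s2.png",cv2.resize(im,None,fx=4.5,fy=4.5,interpolation=cv2.INTER_CUBIC))
E
```

```text
[479.57124535  59.32579471  96.26794275]
```

View pics/s2.png

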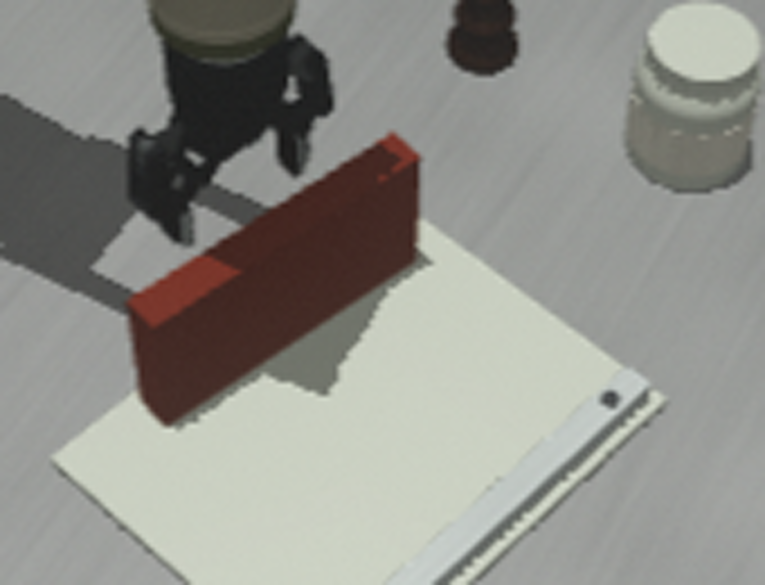

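The fingers are behind the mould, with the left tip at about (185,240) in the crop. I'll check the tip height by projecting it before pushing.

```bash
python3 - <<'E'
from h import *
t=np.array([479.6,59.3]);x=np.array([.937,-.35]);y=np.array([-.35,-.937])
for z in (96,109,120,130):
  for s in(1,-1):
    print(z,s,[((proj("scene",[*(t+s*47*y+dx*x),z])-[170,110]+.5)*4.5-.5).round() for dx in (-11,11)])
for p in [(542.5,154.1),(465.8,-50.7),(491.1,-59.3)]: print(((proj("scene",[*p,120])-[170,110]+.5)*4.5).round())
E
```

```text
96 1 [array([170., 240.]), array([190., 260.])]
96 -1 [array([281., 169.]), array([302., 188.])]
109 1 [array([168., 227.]), array([189., 247.])]
109 -1 [array([281., 156.]), array([302., 175.])]
120 1 [array([167., 216.]), array([188., 236.])]
120 -1 [array([280., 145.]), array([301., 164.])]
130 1 [array([166., 206.]), array([187., 226.])]
130 -1 [array([280., 135.]), array([301., 154.])]
[390. 131.]
[125. 300.]
[152. 325.]
```

Call:
apply_moves(targets=[[4,0,0,0,0,0,0],[4,0,0,0,0,0,0],[3,0,0,0,0,0,0],[3,0,0,0,0,0,0],[3,0,0,0,0,0,0],[3,0,0,0,0,0,0],[3,0,0,0,0,0,0],[3,0,0,0,0,0,0]])

```text
time: 5.08
tool_pos: [503.8, 50.3, 96.3]
tcp_rot: [-180.0, 0.0, -20.5]
ft_force: [-0.4, 0.7, 0.6]
finger_gap: 85.3
grip_force: 0.2
```

Call:
apply_moves(targets=[[3,0,0,0,0,0,0],[3,0,0,0,0,0,0],[3,0,0,0,0,0,0],[3,0,0,0,0,0,0],[3,0,0,0,0,0,0],[3,0,0,0,0,0,0]])

```text
time: 5.82
tool_pos: [520.7, 43.9, 96.3]
tcp_rot: [-180.0, -0.0, -20.5]
ft_force: [0.2, 0.3, -1.0]
finger_gap: 85.5
grip_force: 0.0
```

```bash
python3 - <<'E'
from h import *
import cv2
im=optics.snapshot("scene")[110:240,170:340,::-1]
cv2.imwrite("pics/s3.png",cv2.resize(im,None,fx=4.5,fy=4.5,interpolation=cv2.INTER_CUBIC))
E
```

```text
(no output)
```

View pics/s3.png

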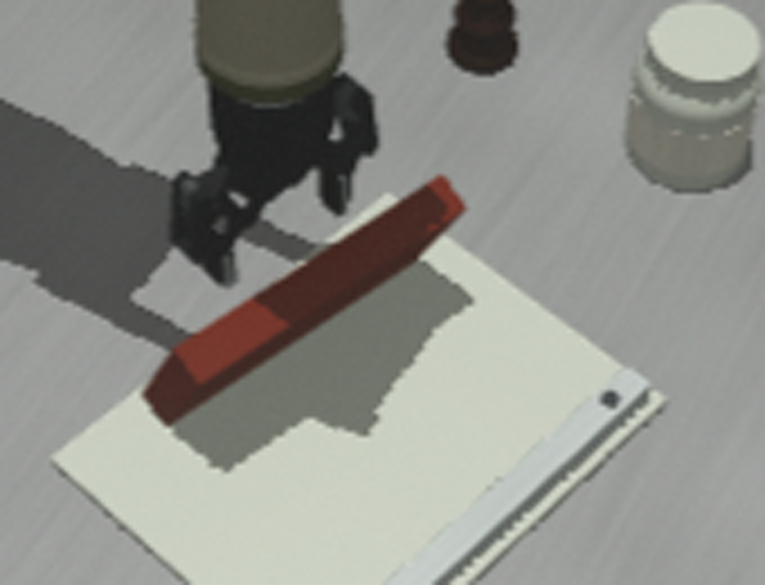

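The mould is past its balance point and falling onto its back. I'll retreat and then look from above.

Call:
apply_moves(targets=[[-5,0,0,0,0,0,0],[-15,0,0,0,0,0,0],[-25,0,0,0,0,0,0],[-25,0,0,0,0,0,0],[-10,0,0,0,0,-0.092,0],[0,0,0,0,0,0,0],[0,0,0,0,0,0,0]])

```text
time: 6.75
tool_pos: [445.6, 72.1, 96.5]
tcp_rot: [-180.0, -0.0, -15.4]
ft_force: [1.3, 0.2, 0.0]
finger_gap: 85.8
grip_force: 0.0
```

```bash
python3 - <<'E'
from h import *
import cv2
im=optics.snapshot("top")[135:275,170:330,::-1]
cv2.imwrite("pics/crop4.png",cv2.resize(im,None,fx=4.25,fy=4.25,interpolation=cv2.INTER_CUBIC))
E
```

```text
(no output)
```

View pics/crop4.png

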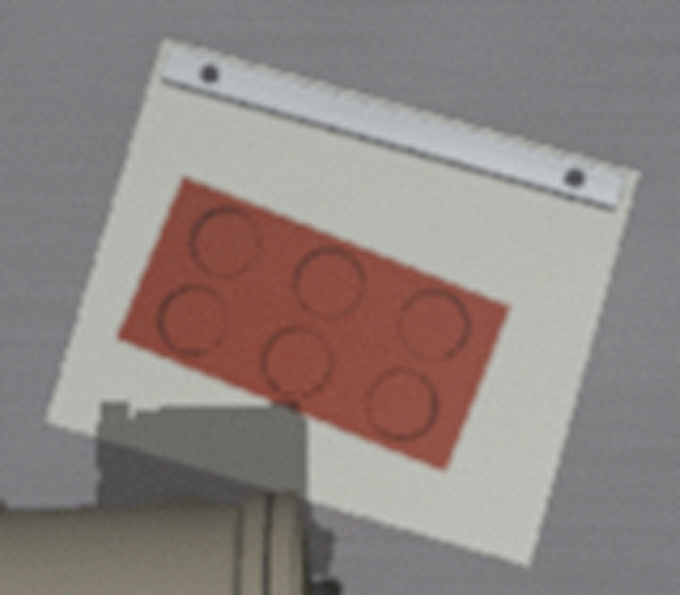

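The mould lies on its back with the hollows up. Its corners are at about (182,178), (510,307), (446,470) and (118,338).

```bash
python3 - <<'E'
from h import *
np.set_printoptions(precision=1,suppress=True)
a=np.radians(-15.2);R=np.array([[np.cos(a),-np.sin(a)],[np.sin(a),np.cos(a)]]);c=np.array([603.45,3.46])
M=np.array([ray("top",crop(p),38)[:2] for p in [(182,178),(510,307),(446,470),(118,338)]])
print(M.mean(0),"\n",(M-c)@R,"\nTCP",(sensors.sense()["tool_pos"][:2]-c)@R)
# bar face top edge at z=30
print((np.array([ray("top",crop(p),30)[:2] for p in [(163,81),(614,209)]])-c)@R)
e=M[0]-M[1]+M[3]-M[2];print(np.degrees(np.arctan2(-e[0],e[1])))
E
```

```text
[585.3  21.8] 
 [[  41.5  117.3]
 [  20.9 -101.2]
 [ -86.2  -90.8]
 [ -65.6  126.5]] 
TCP [-170.1   24.9]
[[  98.5  148.2]
 [  98.8 -147.1]]
-20.590890515230676
```

Call:
apply_moves(targets=[[0,6,20,0,0,0,0],[0,6,30,0,0,0,0],[0,0,25,0,0,0,0],[0,0,13,0,0,0,0],[0,0,0,0,0,0,0],[10,0,0,0,0,0,0],[15,0,0,0,0,0,0],[15,0,0,0,0,0,0],[15,0,0,0,0,0,0],[8,0,0,0,0,0,0],[5,0,0,0,0,0,0],[5,0,0,0,0,0,0],[5,0,0,0,0,0,0],[5,0,0,0,0,0,0],[5,0,0,0,0,0,0],[5,0,0,0,0,0,0],[5,0,0,0,0,0,0],[5,0,0,0,0,0,0],[5,0,0,0,0,0,0]])

```text
time: 9.18
tool_pos: [546.8, 32.1, 8.1]
tcp_rot: [-180.0, 0.0, -15.2]
ft_force: [-0.9, 0.6, -1.7]
finger_gap: 85.9
grip_force: 1.0
```

Call:
apply_moves(targets=[[5,0,0,0,0,0,0],[5,0,0,0,0,0,0],[5,0,0,0,0,0,0],[5,0,0,0,0,0,0],[4,0,0,0,0,0,0],[4,0,0,0,0,0,0],[3,0,0,0,0,0,0],[2,0,0,0,0,0,0],[1,0,0,0,0,0,0]])

```text
time: 10.3
tool_pos: [579.5, 23.1, 8.4]
tcp_rot: [-180.0, 0.0, -15.3]
ft_force: [-2.9, 0.3, 1.3]
finger_gap: 85.2
grip_force: 1.5
```

```bash
python3 - <<'E'
from h import *
import cv2
im=optics.snapshot("top")[135:275,170:330,::-1]
cv2.imwrite("pics/crop5.png",cv2.resize(im,None,fx=4.25,fy=4.25,interpolation=cv2.INTER_CUBIC))
E
```

```text
(no output)
```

View pics/crop5.png

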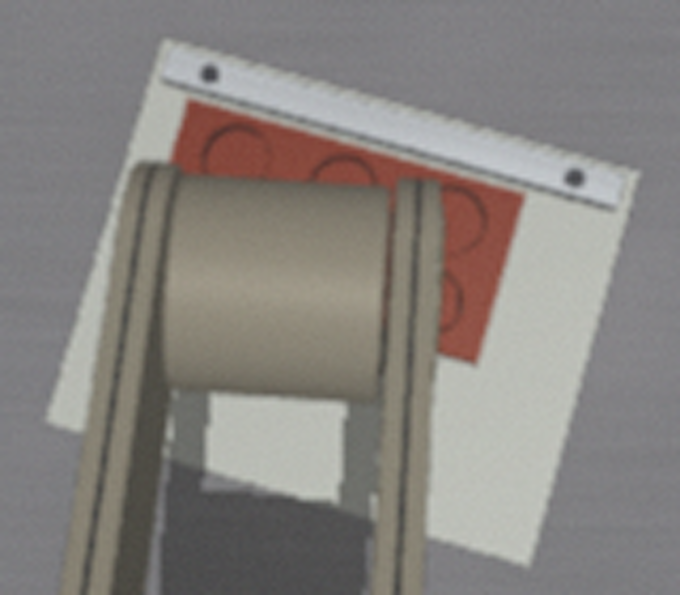

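The mould is square to the bar, with its front edge running (188,100)–(524,196) about 8 mm short. I'll keep pushing gently and watch the force.

Call:
apply_moves(targets=[[2,0,0,0,0,0,0],[2,0,0,0,0,0,0],[1.5,0,0,0,0,0,0],[1,0,0,0,0,0,0],[1,0,0,0,0,0,0]])

```text
time: 10.98
tool_pos: [586.7, 21.2, 8.3]
tcp_rot: [-180.0, 0.0, -15.3]
ft_force: [-2.7, 0.5, 0.9]
finger_gap: 85.4
grip_force: 1.6
```

Call:
apply_moves(targets=[[1,0,0,0,0,0,0],[1,0,0,0,0,0,0]])

```text
time: 11.22
tool_pos: [587.4, 21.0, 8.2]
tcp_rot: [180.0, 0.2, -15.2]
ft_force: [-11.2, 2.6, 8.8]
finger_gap: 85.4
grip_force: 6.4
```

Call:
apply_moves(targets=[[0.7,0,0,0,0,0,0],[0.7,0,0,0,0,0,0],[0,0,0,0,0,0,0]])

```text
time: 11.6
tool_pos: [587.4, 21.0, 7.8]
tcp_rot: [180.0, 0.3, -15.2]
ft_force: [-15.2, 4.3, 11.4]
finger_gap: 85.5
grip_force: 8.2
```

Call:
apply_moves(targets=[[-2,0,0,0,0,0,0],[-4,0,0,0,0,0,0],[-10,0,0,0,0,0,0],[-30,0,0,0,0,0,0],[-40,0,0,0,0,0,0],[-40,0,-20,0,0,0,0],[-10,0,-40,0,0,0,0],[0,0,-40,0,0,0,0],[0,0,-40,0,0,0,0],[0,0,0,0,0,0,0],[0,0,0,0,0,0,0]])

```text
time: 12.98
tool_pos: [458.4, 56.0, 147.9]
tcp_rot: [-180.0, -0.0, -15.3]
ft_force: [-0.8, 0.7, -0.4]
finger_gap: 85.5
grip_force: 0.0
```

```bash
python3 - <<'E'
from h import *
import cv2
im=optics.snapshot("top")[135:275,170:330,::-1]
cv2.imwrite("pics/crop6.png",cv2.resize(im,None,fx=4.25,fy=4.25,interpolation=cv2.INTER_CUBIC))
im=optics.snapshot("scene")[120:280,170:340,::-1]
cv2.imwrite("pics/s6.png",cv2.resize(im,None,fx=3.7,fy=3.7,interpolation=cv2.INTER_CUBIC))
E
```

```text
(no output)
```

View pics/crop6.png

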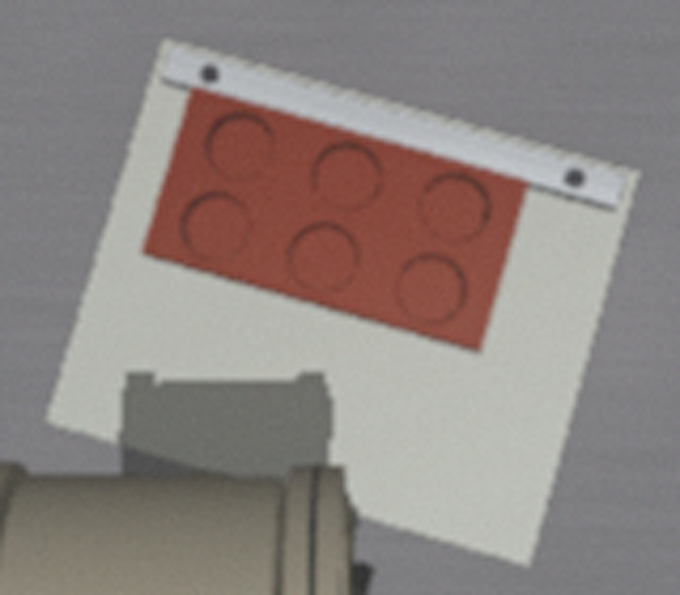

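View pics/s6.png

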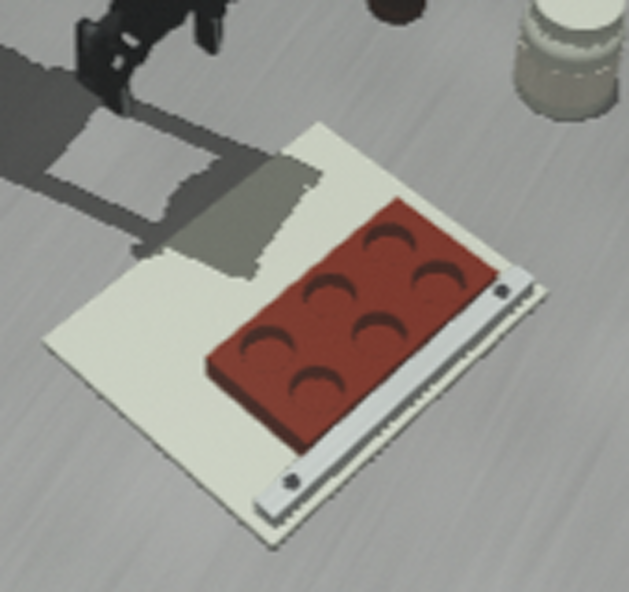

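The mould lies flat with its hollows up. Its front edge, (188,88)–(526,185), follows the bar face with no gap, and the arm is clear.

```bash
python3 -c "
from bench import r
print(r.hand_in())"
```

```text
the job is handed in; nothing more can be done
None
```

The mould lies on its back with its hollows up and its long edge flush against the stop bar, the arm is clear, and the job was handed in after about 13 s.

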